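# Pack the custard cups and latch the carrier

### The arm

A 6-joint arm with a two-finger parallel gripper is mounted at the origin on a cart in front of the work surface, level with it; the furniture and walls round the work are solid. World frame = base frame: x ahead of the robot, y to its left, z up, the work surface at z = 0. Lengths are in m, angles in degrees, forces in N, time in s.
With the tool pointing down it reaches from about 0.15 to 0.775 m from the base axis. Payload 6.1 kg.
Tool frame: the origin (TCP) lies on the centre line of the jaws, within the pads' length; the fingertips stand 25 mm ahead of it and the grasp point (between the pads) lies 6 mm ahead of it; z points along the fingers, y is the direction in which the jaws open and shut (so a half turn about z gives the same grasp; the last joint's range is limited). The gripper opens to 85 mm and grips with 20 to 120 N. Pads are 22 mm wide; open, the fingers measure 114 mm over their backs; the gripper's body (76 mm by 85 mm) begins 54 mm behind the grasp point. The pads swing forward as they close: fully open they stand 13 mm farther back than shut.
Start: joints at [70.76, 7.208, -2.269, 80.523, 0, 90], TCP at [0.173, 0.496, 0.256] pointing down, gripper open.
Joint ranges: [-155.77, 155.77], [-54.66, 111.73], [-72.52, 77.12], [-102.08, 115.82], [-83.92, 84.16], [-180, 180]. Speed limits (degrees/s): [136.94, 136.94, 172.46, 180, 180, 180].

### API

Orientations are given as [roll, pitch, yaw] about the fixed x, y, z axes, in that order (R = Rz(yaw) Ry(pitch) Rx(roll)).
In Python, from workcell import arm, fingers, kin, monitor, snapshot, camera_info, workorder, nets gives the robot as it stands. Calls block until the motion is done:
- arm.goto(position, orientation): joint-space move of the TCP to a pose.
- arm.move_l(position, rot=None, feed=0.15): straight line of the TCP; rot=None keeps the orientation; feed is the mean speed in m/s.
- arm.goto_joints(angles): joint-space move.
- fingers.open_jaws() and fingers.close(f_grip=None): open the fingers fully, or close them until they stop; f_grip is the grip in N (None keeps the last).
- arm.sleep(seconds).
- kin.ik(position, orientation): joint angles nearest the present ones, or None.
- monitor.sense(): the state.
- snapshot(name): name is "side" or "top"; returns (picture, depth): 420x560x3 uint8, red, green, blue; 420x560 float32, m along the optical axis (not along the pixel's ray), 0 where there is no reading.
- camera_info(name): a dict with "fx", "fy", "cx", "cy" (pixels), "position" and "orientation" of the camera in the world. Camera axes: x right, y down, z forward; pixel columns grow to the right and rows downward; lengths in m; the calibration is good to about 2 mm. A picture is of the moment at which its call begins. camera_info takes no time and is no camera call.
A pose or a line that the arm cannot do raises arm.IKError and nothing moves.
- workorder.close_job(): hands the job in, once; it reports no verdict.
Trained networks look in the newest picture that a camera, given by its name, has taken for a name from the list of things; names that differ only in an ending like _2 or _b are one class to them, and where a whole thing is asked for, a point or a joint stands for the part that bears it (a point fixed in the world has none). Each returns a list of dicts, best first, with "score" (0 to 1); they miss things now and then, are a little off and sometimes report something else, mostly with a low value. They report only what shows in the picture. A call takes as long as a camera call. They do not tell look-alikes from the thing itself.
- nets.cut_out(target, camera): "region" (420x560 bool, what is visible of it) and "rect" ([centre column, centre row, width, height] in pixels, round what is visible of it).
The state is a dict: "clock": time; "joints": joint angles; "qd": joint speeds; "effort": joint torques, N m; "ee_pos": TCP position; "ee_rot": TCP orientation; "ft_force": force on the tool from outside, world axes, zero at the start; "ft_torque": the same for the moment, N m; "grip_width": opening from 0.0 (shut) to 1.0 (fully open).
Only numpy, scipy, OpenCV 4.12 (cv2) and the standard library are available. Lean on these libraries where they do the work, as an engineer would, in place of code of your own. Each camera call takes 0.05 s, during which the arm holds its last target. There are 200 camera calls.

### The job

Pack every custard cup that stands loose on the worktop into the dessert carrier: press its side lever right down so that the clear cover rises, stand all the cups upright on the tray, then ease the lever gently back up until the cover is shut. Lock both front latches: push each one down and give it a quarter turn clockwise as far as it goes, so that it stays caught when let go. Leave the other things on the worktop where they are.

Things in the scene. Friction and masses are not known exactly. Their poses are not given: they have to be found in the camera images.
- carrier: Dessert carrier, fixed: white tray with clear hinged cover, side lever, two front latches. Origin: centre of its underside, on the worktop; x to its back (hinge side), y to its left, z up. Tray 230 (x) by 260 mm (y); floor 12 mm up, its 8 mm wide rim 24 mm up. Shut, it is 74 mm high but for the lever and latch bars; the cover's inside is 58 mm above the floor.
- tray (a point): Centre of the tray floor, axes as the carrier. The floor inside the rim measures 214 mm (x) by 244 mm (y). Four cups fit well apart at 38 mm before and behind the centre and 52 mm left and right of it.
- cover (a joint): Cover angle, rad: 0 shut, 1.65 fully open (just past upright, front edge 250 mm up, nothing above the tray). Hinge along carrier y at x = 115 mm, 24 mm up. Stays where it is left. Geared to the lever: cover = 3.93 x lever angle. Let it down over a second or more; above 3 rad/s is a slam.
- lever (a joint): Side lever angle, rad: 0 up (cover shut), 0.42 down (cover open). Pivot at carrier x = 5, y = -190, z = 78 mm, in a bracket 85 mm high; the 160 mm arm points to the front (carrier -x). Pressing takes about 10 to 15 N at the paddle, raising up to 10 N; it stays where it is left.
- paddle (a point): Centre of the top of the black paddle on the lever's end: 34 mm long (carrier x), 16 mm thick (carrier y), 26 mm high. It is about 124 mm above the worktop with the lever up, 58 mm with it down, and travels almost straight up and down. It stands ahead and to the right of the cover, 62 mm from the cover's side.
- left_bar (a point): Top centre of the left latch's steel grip bar, at carrier x = -139, y = +75 mm. Bar 52 mm long, 14 thick, 26 high, black mark at one end, on a thin stem in an ear of the cover. Cover shut, latch up: bar top 116 mm above the worktop, underside 16 mm above the cover's top. Point's x axis: along the bar, z: up. Unlocked the bar points front to back; locked, across.
- left_push (a joint): How far the left latch is pushed down, m: 0 up, 0.012 bottom. A spring lifts it, 4 N at the top, 10 N at the bottom. To turn, it must be at least 0.009 down. Let go when turned it rises to about 0.005 and is caught under its keeper; unturned it rises to 0.
- left_turn (a joint): Turn of the left latch, rad, growing clockwise seen from above: 0 unlocked, 1.45 at the stop; caught beyond about 1.25. A slot holds it at 0 until it is pushed down; the cover must come down with it near 0 (within 0.1).
- right_bar (a point): Top centre of the right latch's steel grip bar, at carrier x = -139, y = -75 mm. Bar 52 mm long, 14 thick, 26 high, black mark at one end, on a thin stem in an ear of the cover. Cover shut, latch up: bar top 116 mm above the worktop, underside 16 mm above the cover's top. Point's x axis: along the bar, z: up. Unlocked the bar points front to back; locked, across.
- right_push (a joint): How far the right latch is pushed down, m: 0 up, 0.012 bottom. A spring lifts it, 4 N at the top, 10 N at the bottom. To turn, it must be at least 0.009 down. Let go when turned it rises to about 0.005 and is caught under its keeper; unturned it rises to 0.
- right_turn (a joint): Turn of the right latch, rad, growing clockwise seen from above: 0 unlocked, 1.45 at the stop; caught beyond about 1.25. A slot holds it at 0 until it is pushed down; the cover must come down with it near 0 (within 0.1).
- cup_0: Paper portion cup of set custard, 58 mm across the rim, about 44 mm high, about 75 g; it looks tapered (44 mm at the foot) but feels firm and straight-sided to a gripper, 57 mm wide from foot to rim. Origin: centre of its underside, z up. May be absent.
- cup_1: Paper portion cup of set custard, 58 mm across the rim, about 44 mm high, about 75 g; it looks tapered (44 mm at the foot) but feels firm and straight-sided to a gripper, 57 mm wide from foot to rim. Origin: centre of its underside, z up. May be absent.
- cup_2: Paper portion cup of set custard, 58 mm across the rim, about 44 mm high, about 75 g; it looks tapered (44 mm at the foot) but feels firm and straight-sided to a gripper, 57 mm wide from foot to rim. Origin: centre of its underside, z up. May be absent.
- cup_3: Paper portion cup of set custard, 58 mm across the rim, about 44 mm high, about 75 g; it looks tapered (44 mm at the foot) but feels firm and straight-sided to a gripper, 57 mm wide from foot to rim. Origin: centre of its underside, z up. May be absent.
- ring: Bystander, not part of the job: plain steel ring cutter, 71 mm across, 36 mm high, open top and bottom. Origin: centre of its underside.
Not all that is in view belongs to the job. Leave any black look-alike of the cup_2 alone. Leave any purple look-alike of the cup_3 alone.

How it is judged (in metres and radians):
On the way, in this order (a step that is already met when the one before it is completed fails the run):
1. the lever is pressed down and the cover is open (value of joint cover above 1.5 rad), for 0.2 s.
2. every cup stands in the tray, the cover still open (value of joint cover above 1.3 rad and x of cup_0 in the frame of tray between -0.085 and 0.085 m and y of cup_0 in the frame of tray between -0.1 and 0.1 m and z of cup_0 in the frame of tray between -0.008 and 0.008 m and angle between each of cup_0, cup_1, cup_2, cup_3's own z axis and vertical below 0.15 rad and x of cup_1 in the frame of tray between -0.085 and 0.085 m and y of cup_1 in the frame of tray between -0.1 and 0.1 m and z of cup_1 in the frame of tray between -0.008 and 0.008 m and x of cup_2 in the frame of tray between -0.085 and 0.085 m and y of cup_2 in the frame of tray between -0.1 and 0.1 m and z of cup_2 in the frame of tray between -0.008 and 0.008 m and x of cup_3 in the frame of tray between -0.085 and 0.085 m and y of cup_3 in the frame of tray between -0.1 and 0.1 m and z of cup_3 in the frame of tray between -0.008 and 0.008 m), for 0.2 s.
3. the lever is back up and the cover shut over the cups (value of joint cover below 0.06 rad and value of joint lever below 0.03 rad and x of cup_0 in the frame of tray between -0.085 and 0.085 m and y of cup_0 in the frame of tray between -0.1 and 0.1 m and z of cup_0 in the frame of tray between -0.008 and 0.008 m and angle between each of cup_0, cup_1, cup_2, cup_3's own z axis and vertical below 0.15 rad and x of cup_1 in the frame of tray between -0.085 and 0.085 m and y of cup_1 in the frame of tray between -0.1 and 0.1 m and z of cup_1 in the frame of tray between -0.008 and 0.008 m and x of cup_2 in the frame of tray between -0.085 and 0.085 m and y of cup_2 in the frame of tray between -0.1 and 0.1 m and z of cup_2 in the frame of tray between -0.008 and 0.008 m and x of cup_3 in the frame of tray between -0.085 and 0.085 m and y of cup_3 in the frame of tray between -0.1 and 0.1 m and z of cup_3 in the frame of tray between -0.008 and 0.008 m), for 0.2 s.
At the end, for the whole second after the job is handed in: Every cup present stands upright (within 0.15 rad) on the tray floor inside the rim (origin within 85 mm in x, 100 mm in y and 8 mm in z of the tray's centre), at rest; cover below 0.06 rad and lever below 0.03 rad; both latches turned beyond 1.2 rad and caught more than 3 mm down (all of step 3 and linear speed of each of cup_0, cup_1, cup_2, cup_3 below 0.03 m/s and value of joint each of left_turn, right_turn above 1.2 rad and value of joint each of left_push, right_push above 0.003 m); the robot touches nothing.
It fails at once if the cover is slammed (faster than 3 rad/s downward) (velocity of joint cover below -3 rad/s).
It fails at once if the larger ring cutter is moved more than 40 mm (distance of ring from where it was at the start of the episode above 0.04 m).
Of cup_0, cup_1, cup_2, cup_3 only 3 to 4 are there at a start; the rules pass over those that are not, and their reading is None.
At some moment in a run one of cup_0, cup_1, cup_2, cup_3 may be knocked a few centimetres aside while the robot is not near it.
Once in a run the grip may slacken for a moment while it holds something.
It also fails if it takes over 210 s, if anything falls off the work surface, if the arm or the gripper's body presses on something with over 40 N, if the wrist force passes 120 N, or if a joint passes its speed limit or range.

## Working session

There is one attempt and no reset: what is moved stays moved. The work goes in short steps, each a Python script; the robot and the scene stay as the last script left them, time stands still between calls to the robot, and variables do not carry over. Pictures are saved under pics/ and viewed, about 12 in all and at most 16, crops included, and the job is handed in when it is done.

```bash
mkdir -p pics; ls
cat > h.py <<'E'
import numpy as np, cv2
from scipy.spatial.transform import Rotation as R
from workcell import arm, fingers, kin, monitor, snapshot, camera_info, workorder, nets
def rot_of(o):
    o=np.array(o,float)
    if o.shape==(3,3): return o
    return R.from_euler('xyz',o,degrees=True).as_matrix()
def cloud(cam,d):
    c=camera_info(cam); v,u=np.indices(d.shape)
    P=np.stack([(u-c['cx'])/c['fx']*d,(v-c['cy'])/c['fy']*d,d],-1)
    return P@rot_of(c['orientation']).T+np.array(c['position'])
def project(cam,p):
    c=camera_info(cam); q=rot_of(c['orientation']).T@(np.array(p)-c['position'])
    return c['fx']*q[0]/q[2]+c['cx'],c['fy']*q[1]/q[2]+c['cy']
def save(name,img,scale=1):
    cv2.imwrite('pics/'+name,cv2.resize(cv2.cvtColor(img,cv2.COLOR_RGB2BGR),None,fx=scale,fy=scale,interpolation=cv2.INTER_CUBIC))
def st():
    s=monitor.sense(); return s
E
python3 - <<'E'
from h import *
print(st())
for c in ['top','side']:
    print(c,camera_info(c))
    im,d=snapshot(c); save(c+'0.png',im,1.4); P=cloud(c,d); np.savez(c+'0.npz',im=im,P=P)
    for t in ['carrier','cup_0','cup_1','cup_2','cup_3','ring','paddle','left_bar']:
        for r in nets.cut_out(t,c):
            m=r['region']&(d>0); q=P[m]
            print(c,t,round(r['score'],2),np.round(r['rect']),np.round(np.median(q,0),3),np.round(np.percentile(q[:,2],98),3),np.median(im[m],0))
E
```

```text
pics
{'clock': 0.0, 'joints': array([ 7.07589003e+01,  7.24201437e+00, -2.32680268e+00,  8.05235174e+01,
        2.39507176e-03,  8.99981432e+01]), 'qd': array([ 0.02477272,  0.07129691, -0.01574979, -0.11002875, -0.01788643,
        0.08105874]), 'effort': array([ 2.23043404e-03, -4.35916221e+01,  3.52923882e+01,  1.71685824e-02,
        4.20233700e-04,  1.24122886e-05]), 'ee_pos': array([0.17287876, 0.49533022, 0.25551844]), 'ee_rot': array([-1.79907666e+02, -2.39806087e-03,  1.60760753e+02]), 'ft_force': array([-0.14373711,  0.78104284, -0.33019365]), 'ft_torque': array([0.0794967 , 0.022819  , 0.00226721]), 'grip_width': 1.002160167794351}
top {'fx': 409.6108684875241, 'fy': 409.6108684875241, 'cx': 282.2652575314935, 'cy': 213.31795301665178, 'position': array([0.28864099, 0.15826006, 1.38347193]), 'orientation': array([-1.67099121e+02,  1.45925198e-01, -9.55504680e+01])}
top carrier 0.93 [316. 208. 107.  84.] [0.607 0.047 0.074] 0.115 [153. 145. 136.]
top cup_0 0.81 [231. 272.  22.  21.] [0.418 0.321 0.04 ] 0.045 [181. 170. 122.]
top cup_0 0.73 [417. 220.  22.  18.] [ 0.527 -0.
[... 2794 characters left out ...]
 0.419 -0.268  0.025] 0.043 [99.5 44.  88. ]
side cup_2 0.97 [275. 322.  19.  25.] [0.552 0.672 0.037] 0.041 [57. 46. 36.]
side cup_2 0.72 [280. 265.  17.  20.] [0.548 0.363 0.034] 0.042 [164. 139.  98.]
side cup_2 0.71 [312. 198.  11.  13.] [ 0.419 -0.268  0.025] 0.043 [99.5 44.  88. ]
side cup_3 0.97 [275. 322.  19.  25.] [0.552 0.672 0.037] 0.041 [57. 46. 36.]
side cup_3 0.72 [280. 265.  17.  20.] [0.548 0.363 0.034] 0.042 [164. 139.  98.]
side cup_3 0.71 [312. 198.  11.  13.] [ 0.419 -0.268  0.025] 0.043 [99.5 44.  88. ]
side ring 0.43 [329. 240.  18.   7.] [0.392 0.166 0.022] 0.034 [140.5 126.  109.5]
side left_bar 0.67 [296. 215.  12.  10.] [0.496 0.151 0.104] 0.113 [116.  109.  101.5]
```

View pics/top0.png

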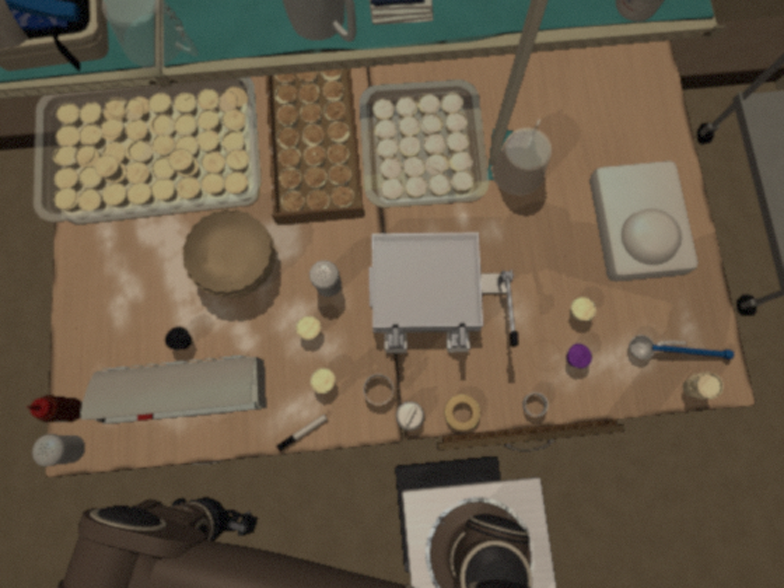

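Run:
```python
from h import *
im=np.load('top0.npz')['im']; P=np.load('top0.npz')['P']
save('crop0.png',im[140:320,100:450],2.2)
# carrier pose: points with 0.05<z<0.085 within region (cover top) ; bars z 0.10-0.13
Z=P[...,2]; box=(P[...,0]>.4)&(P[...,0]<.85)&(P[...,1]>-.25)&(P[...,1]<.3)
m=(Z>.066)&(Z<.084)&box; m=cv2.morphologyEx(m.astype(np.uint8),cv2.MORPH_OPEN,np.ones((5,5)))>0
print(m.sum(),cv2.minAreaRect((P[m][:,:2]*1000).astype(np.float32)))
m=(Z>.104)&(Z<.135)&box
n,l,s,c=cv2.connectedComponentsWithStats(m.astype(np.uint8))
for i in range(1,n):
    if s[i,4]>8: print(s[i],np.round(np.median(P[l==i],0),3),cv2.minAreaRect((P[l==i][:,:2]*1000).astype(np.float32)))
```

```text
5096 ((629.4562377929688, 54.52061462402344), (255.23077392578125, 231.04832458496094), 84.99925231933594)
[229 189   9  13  59] [0.657 0.288 0.106] ((656.3889770507812, 285.9964904785156), (25.88726043701172, 40.565895080566406), 85.70463562011719)
[328 231   5  17  82] [ 0.482 -0.007  0.115] ((482.4615783691406, -7.612432479858398), (13.333270072937012, 50.11540985107422), 83.34920501708984)
[364 230   7  18  83] [ 0.464 -0.121  0.121] ((472.342529296875, -122.83234405517578), (16.993072509765625, 55.78780746459961), 84.58622741699219)
[280 232   5  17  66] [0.495 0.141 0.116] ((494.1029968261719, 142.09793090820312), (12.580208778381348, 49.97736740112305), 85.13754272460938)
```

View pics/side0.png

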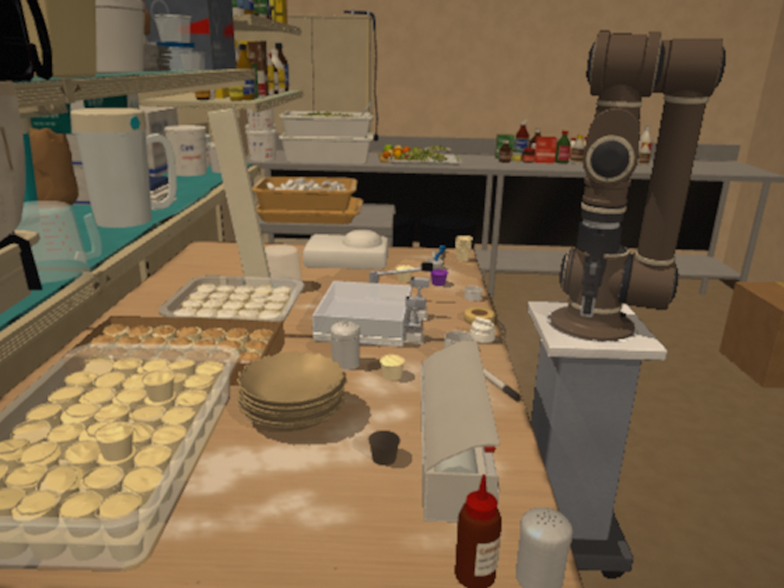

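Top view: three cream cups at raw px (231,272), (222,235) and (417,220). The black one at (128,242) and the purple one at (414,252) are look-alikes. A cream-topped object at (504,275) is unclear, so I'll check it in an enlarged crop and by height.

Run:
```python
from h import *
im=np.load('top0.npz')['im']; P=np.load('top0.npz')['P']
a=cv2.resize(im[190:300,380:530],None,fx=4,fy=4,interpolation=cv2.INTER_CUBIC); b=cv2.resize(im[215:305,200:320],(600,440),interpolation=cv2.INTER_CUBIC)
s=np.load('side0.npz')['im']
save('crop1.png',np.vstack([cv2.resize(np.hstack([a,b]),(800,293)),cv2.resize(s[160:240,260:380],(800,300))[:300]]),1)
for (u,v) in [(231,272),(222,235),(417,220),(504,275),(270,279),(382,290),(414,252)]:
    q=P[v-14:v+15,u-14:u+15].reshape(-1,3); t=q[:,2]>.6*np.percentile(q[:,2],97) 
    r=cv2.minEnclosingCircle((q[t][:,:2]*1000).astype(np.float32))
    print(u,v,np.round(np.percentile(q[:,2],97),3),np.round(r[0]),round(r[1]))
```

```text
231 272 0.044 [362. 250.] 118
222 235 0.045 [425. 264.] 173
417 220 0.045 [415. -90.] 279
504 275 0.085 [ 304. -211.] 370
270 279 0.035 [354. 180.] 69
382 290 0.03 [303. -19.] 178
414 252 0.045 [356. -77.] 244
```

View pics/crop1.png

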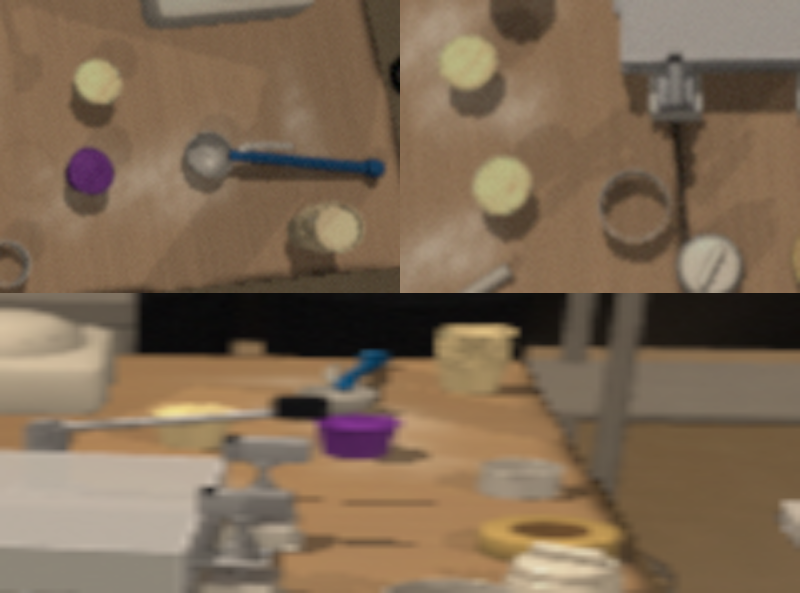

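The object at (504,275) is a jar 85 mm tall, not a cup. So three cream cups are loose; the black and purple ones stay. Pressing the lever next.

```bash
cat >> h.py <<'E'
PSI=np.radians(-4.8); C0=np.array([0.628,0.0555])
def cw(x,y,z):  # carrier -> world (m)
    c,s=np.cos(PSI),np.sin(PSI); return np.array([C0[0]+c*x-s*y,C0[1]+s*x+c*y,z])
YX=np.degrees(PSI)+90  # jaws along carrier x
YY=np.degrees(PSI)     # jaws along carrier y
def dn(yaw): return [180,0,yaw]
def rep(t=''):
    s=st(); print(t,'t%.1f'%s['clock'],np.round(s['ee_pos'],4),np.round(s['ee_rot'],1),'F',np.round(s['ft_force'],1),'w%.3f'%s['grip_width'],flush=True); return s
E
python3 - <<'E'
from h import *
for y in (YY,YY+180): print(kin.ik(cw(-.148,-.19,.25),dn(y)))
fingers.close(f_grip=40)
arm.goto(cw(-.148,-.19,.22),dn(YY)); rep('above')
arm.move_l(cw(-.148,-.19,.155)); rep('near')
for z in np.arange(.124,.0499,-.006):
    f=(0.124-z)/.066; arm.move_l(cw(-.148-.006*f,-.19,z+.025),feed=.06); s=rep('tip%.3f'%z)
    if np.linalg.norm(s['ft_force'])>35: break
arm.move_l(cw(-.154,-.19,.14)); arm.move_l(cw(-.2,-.19,.3)); rep()
im,d=snapshot('side'); save('s1.png',im,1.4)
E
```

```text
[-14.64904672   2.36211634  -8.3695273   79.26835636   0.
 170.15095328]
[-14.64904672   2.36211634  -8.3695273   79.26835636   0.
  -9.84904672]
above t4.1 [ 0.4648 -0.1208  0.22  ] [-180.    -0.    -4.7] F [-0.3 -0.2 -0.7] w-0.001
near t4.7 [ 0.4648 -0.1212  0.1554] [-180.    -0.    -4.8] F [-0.1 -0.9  1. ] w-0.001
tip0.124 t4.9 [ 0.465  -0.1215  0.1496] [ 1.8e+02 -1.0e-01 -4.8e+00] F [1.5 0.8 0.1] w0.002
tip0.118 t5.2 [ 0.4638 -0.1215  0.1435] [180.    0.   -4.8] F [-3.1  1.1  4.3] w-0.003
tip0.112 t5.4 [ 0.4629 -0.1214  0.1372] [180.    0.   -4.8] F [-2.2 -0.2  3.4] w0.002
tip0.106 t5.7 [ 0.4626 -0.1213  0.131 ] [-180.     0.    -4.8] F [-1.3 -1.   1.8] w-0.002
tip0.100 t5.9 [ 0.4625 -0.1212  0.1249] [-180.    -0.    -4.8] F [ 0.  -0.2  0.7] w0.003
tip0.094 t6.2 [ 0.4623 -0.1213  0.1189] [-180.    -0.    -4.8] F [ 0.4 -0.   0.1] w0.002
tip0.088 t6.4 [ 0.4617 -0.1212  0.1129] [-180.    -0.    -4.8] F [0.2 0.2 0.6] w0.001
tip0.082 t6.7 [ 0.461  -0.1212  0.1069] [180.   -0.   -4.8] F [ 0.3 -0.   0.3] w-0.002
tip0.076 t6.9 [ 0.4603 -0.1211  0.1008] [-180.     0.    -4.8] F [ 1.3 -0.2 -0.1] w-0.000
tip0.070 t7.2 [ 0.4596 -0.121   0.0947] [-180.     0.    -4.8] F [ 0.1 -0.6 -1. ] w0.004
tip0.064 t7.4 [ 0.459  -0.1209  0.0886] [-180.     0.    -4.8] F [-0.8  0.1  0.4] w-0.001
tip0.058 t7.7 [ 0.4598 -0.1212  0.0858] [180.   -0.2  -4.8] F [-6.6  1.5 21.7] w0.001
tip0.052 t7.9 [ 0.46   -0.1213  0.085 ] [179.9  -0.5  -4.8] F [-22.3   4.8  64.5] w0.004
 t9.8 [ 0.4126 -0.117   0.299 ] [-1.8e+02  1.0e-01 -4.8e+00] F [-0.3  0.2 -0.1] w0.001
```

View pics/s1.png

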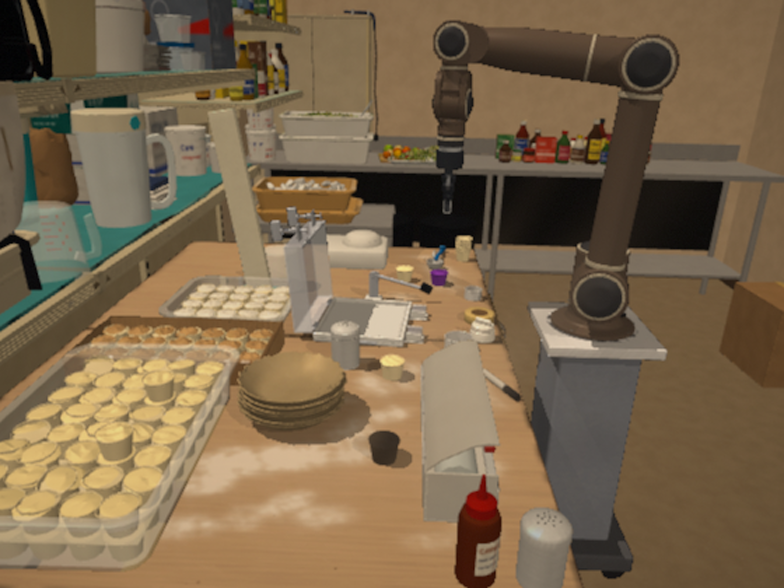

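Side view: the cover stands upright at about raw (218,195), with the paddle down. Now the cups, one at a time, detecting each again before the pick.

```bash
cat >> h.py <<'E'
def cups(near=None):
    im,d=snapshot('top'); P=cloud('top',d); out=[]
    for r in nets.cut_out('cup_0','top'):
        m=r['region']&(d>0)
        if m.sum()<60 or m.sum()>900 or r['score']<.3: continue
        c=np.median(im[m],0); q=P[m]; zt=np.percentile(q[:,2],90)
        if c[0]<130 or c[0]-c[2]<25: continue          # cream only
        q=q[(q[:,2]>zt-.008)]; ctr=(np.percentile(q[:,:2],3,axis=0)+np.percentile(q[:,:2],97,axis=0))/2
        out.append((np.round(ctr,4),round(float(zt),3),round(r['score'],2)))
    return out
def pick(p,zg=.026):
    x,y=p; fingers.open_jaws()
    arm.goto([x,y,.16],dn(YX)); arm.move_l([x,y,zg+.006],feed=.12); fingers.close(f_grip=40)
    rep('gripped'); arm.move_l([x,y,.17],feed=.15); return rep('lifted')['grip_width']
def place(cx,cy,zg=.026):
    p=cw(cx,cy,.19); arm.goto(p,dn(YX)); rep('over tray')
    p[2]=zg+.006+.0135; arm.move_l(p,feed=.1); s=rep('down'); fingers.open_jaws()
    p[2]=.19; arm.move_l(p,feed=.2); return s['grip_width']
E
python3 - <<'E'
from h import *
L=cups(); print(L)
L=[l for l in L if l[0][1]>.2 and abs(l[1]-.043)<.01]
p=max(L,key=lambda l:l[0][1])[0]; print(p)
w=pick(p); print(w)
if .5<w<.8: place(-.025,.072)
rep(); print(cups())
im,d=snapshot('top'); save('t2.png',im[100:330,180:460],2.8)
E
```

```text
[(array([0.5456, 0.3437]), 0.046, 0.72), (array([0.4185, 0.3188]), 0.044, 0.57)]
[0.5456 0.3437]
gripped t14.1 [0.5461 0.344  0.033 ] [ 1.799e+02 -1.000e-01  8.520e+01] F [-0.9 -0.5  5.8] w0.654
lifted t15.2 [0.5452 0.3434 0.1687] [-1.799e+02  1.000e-01  8.520e+01] F [ 0.1  0.7 -0.1] w0.654
0.6539492688227309
over tray t16.1 [0.6088 0.1301 0.1895] [-180.    -0.    85.2] F [ 0.8 -0.7 -0.8] w0.650
down t17.7 [0.6096 0.1294 0.0463] [179.9  -0.   85.2] F [ 0.2  0.8 -0.8] w0.654
 t18.9 [0.6086 0.1292 0.1887] [-179.9    0.    85.2] F [-0.5  0.3  1. ] w0.999
[(array([0.4174, 0.3184]), 0.044, 0.72), (array([ 0.5282, -0.3128]), 0.045, 0.67)]
```

View pics/t2.png

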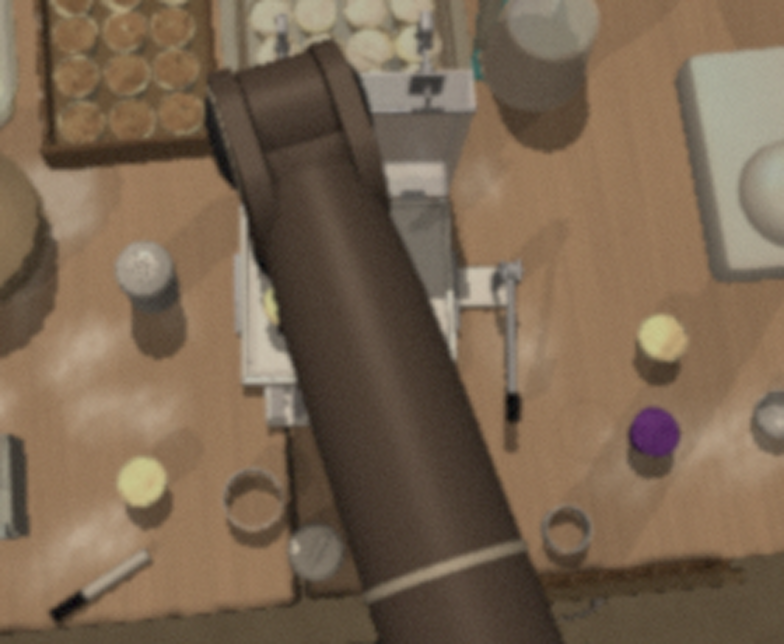

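The first cup is in the tray (crop px (270,300), partly under the arm). The other two stand at crop (142,482) and (662,338), unmoved.

Run:
```python
from h import *
def run(sel,cx,cy):
    L=[l[0] for l in cups() if sel(l[0])]; print(L)
    w=pick(L[0])
    if .5<w<.8: print('placed w',place(cx,cy)); return True
    print('MISS'); return False
if run(lambda p:p[1]>.2,-.025,0.):
    run(lambda p:p[1]<-.15,-.025,-.072)
arm.goto([.35,-.35,.35],dn(YX)); rep()
print(cups()); im,d=snapshot('top'); save('t3.png',im[100:330,180:460],2.8)
```

```text
[array([0.4171, 0.3188])]
gripped t22.1 [0.4175 0.3192 0.0329] [ 1.799e+02 -1.000e-01  8.520e+01] F [-1.1 -1.   6. ] w0.657
lifted t23.1 [0.4166 0.3185 0.1689] [-1.799e+02  1.000e-01  8.520e+01] F [ 0.   0.2 -0.7] w0.653
over tray t24.4 [0.6026 0.0585 0.1897] [-180.    -0.    85.3] F [-0.2  0.3 -1.6] w0.654
down t25.9 [0.6036 0.0576 0.0462] [179.9  -0.   85.2] F [ 0.3 -0.4 -0.6] w0.656
placed w 0.6564150519263248
[array([ 0.5283, -0.313 ])]
gripped t30.6 [ 0.5288 -0.3133  0.0329] [179.9   0.   85.2] F [0.3 0.1 4.6] w0.658
lifted t31.6 [ 0.5278 -0.3127  0.1688] [-179.9   -0.    85.2] F [ 0.  -0.3 -0.3] w0.660
over tray t32.8 [ 0.5969 -0.0151  0.1897] [-180.     0.    85.1] F [-0.2 -0.4  0. ] w0.660
down t34.4 [ 0.5975 -0.0142  0.0462] [179.9  -0.   85.2] F [-0.7  0.6 -1.1] w0.656
placed w 0.6563078643669175
 t37.3 [ 0.3505 -0.3496  0.3493] [-180.    -0.    85.3] F [ 0.2 -0.6 -0.4] w0.999
[(array([ 0.5955, -0.0135]), 0.058, 0.79), (array([0.609 , 0.1308]), 0.056, 0.7), (array([0.6031, 0.0577]), 0.056, 0.52)]
```

View pics/t3.png

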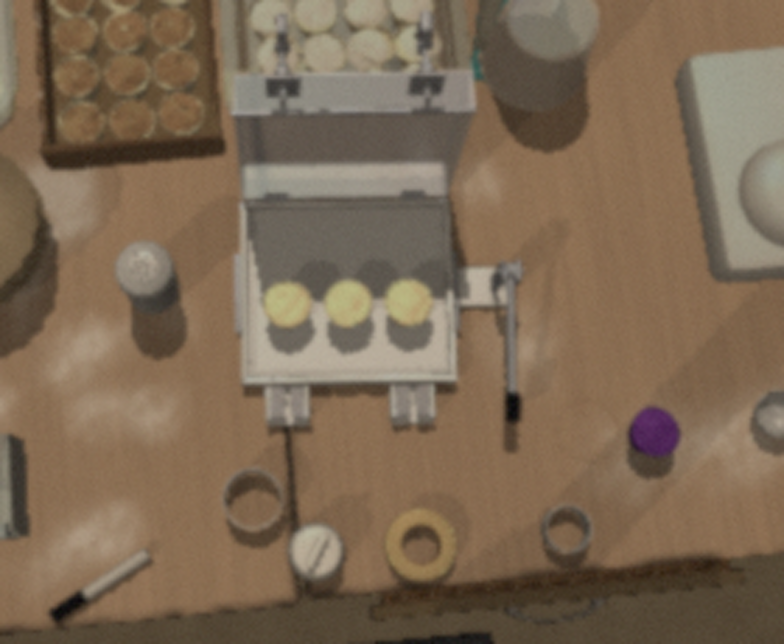

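All three cups stand in the tray (crop (288,303), (348,303), (410,302)), with tops at 56 mm, which is 12 + 44. The ring hasn't moved. Next I grip the paddle and raise it slowly.

Run:
```python
from h import *
Y=YY+180
fingers.open_jaws()
arm.goto(cw(-.154,-.19,.2),dn(Y)); arm.move_l(cw(-.154,-.19,.061),feed=.12); rep('at paddle')
fingers.close(f_grip=70); s=rep('grip')
r=np.array([-.159,.061-.006-.078])
for a in np.linspace(0,.435,12)[1:]:
    c,n=np.cos(a),np.sin(a)   # lever rises: arm points to -x
    q=np.array([c*r[0]+n*r[1], c*r[1]-n*r[0]])
    arm.move_l(cw(.005+q[0],-.19,.078+q[1]+.006),feed=.015); s=rep('%.2f'%a)
    if s['grip_width']<.1 or s['ft_force'][2]<-40: print('STOP'); break
fingers.open_jaws(); arm.sleep(.3); rep()
p=st()['ee_pos']; arm.move_l([p[0],p[1],.26]); 
arm.goto([.35,-.35,.35],dn(Y))
im,d=snapshot('top'); save('t4.png',im[140:290,250:430],4); P=cloud('top',d)
Z=P[...,2]; box=(P[...,0]>.4)&(P[...,0]<.85)&(P[...,1]>-.18)&(P[...,1]<.2)
m=(Z>.104)&(Z<.135)&box
n,l,s,c=cv2.connectedComponentsWithStats(m.astype(np.uint8))
for i in range(1,n):
    if s[i,4]>8: print(s[i],np.round(np.median(P[l==i],0),3),cv2.minAreaRect((P[l==i][:,:2]*1000).astype(np.float32)))
m=(Z>.05)&(Z<.104)&box; print('cover z',np.percentile(Z[m],[10,50,90]))
```

```text
at paddle t40.1 [ 0.4592 -0.1211  0.0617] [-1.800e+02  1.000e-01  1.752e+02] F [-0.1  0.2  0.2] w1.000
grip t40.8 [ 0.4587 -0.1208  0.0613] [180.    0.  175.2] F [-2.8  0.5  4.2] w0.168
0.04 t41.4 [ 0.4578 -0.1208  0.0666] [180.   -0.  175.2] F [ 4.7  0.3 -8. ] w0.171
0.08 t41.9 [ 0.4573 -0.1207  0.0732] [180.   -0.  175.2] F [ 4.9  1.6 -8.5] w0.170
0.12 t42.5 [ 0.4571 -0.1207  0.0798] [180.   -0.  175.2] F [ 4.3  0.5 -7.4] w0.168
0.16 t43.1 [ 0.4571 -0.1207  0.0864] [180.    0.  175.2] F [ 4.9  1.2 -5.4] w0.164
0.20 t43.6 [ 0.4572 -0.1208  0.0927] [180.    0.  175.2] F [ 3.4  1.8 -4.9] w0.171
0.24 t44.2 [ 0.4577 -0.1208  0.099 ] [180.    0.  175.2] F [ 3.9  2.1 -4.4] w0.170
0.28 t44.8 [ 0.4585 -0.1209  0.1054] [180.    0.  175.2] F [ 4.   2.5 -3.8] w0.166
0.32 t45.4 [ 0.4595 -0.121   0.1117] [180.    0.  175.2] F [ 4.3  2.6 -3.7] w0.168
0.36 t46.0 [ 0.4606 -0.121   0.1179] [180.    0.  175.2] F [ 3.7  2.8 -5.5] w0.169
0.40 t46.5 [ 0.4621 -0.1212  0.1241] [180.    0.  175.2] F [ 3.8  1.9 -3.4] w0.172
0.43 t47.1 [ 0.4638 -0.1213  0.1301] [180.    0.  175.2] F [ 4.5  2.3 -4.7] w0.167
 t48.1 [ 0.4638 -0.1214  0.1301] [-180.    -0.   175.2] F [ 1.  -0.6 -0.5] w1.001
[364 229   7  19  87] [ 0.465 -0.122  0.122] ((474.1252746582031, -123.25083923339844), (17.061796188354492, 59.65815353393555), 83.6489028930664)
[328 231   5  17  81] [ 0.482 -0.007  0.115] ((482.20367431640625, -7.705081939697266), (13.558000564575195, 49.69810485839844), 83.8292007446289)
[280 232   5  16  65] [0.495 0.141 0.116] ((494.41180419921875, 142.35848999023438), (12.563146591186523, 47.69945526123047), 84.40740966796875)
cover z [0.06534704 0.07372978 0.0777749 ]
```

View pics/t4.png

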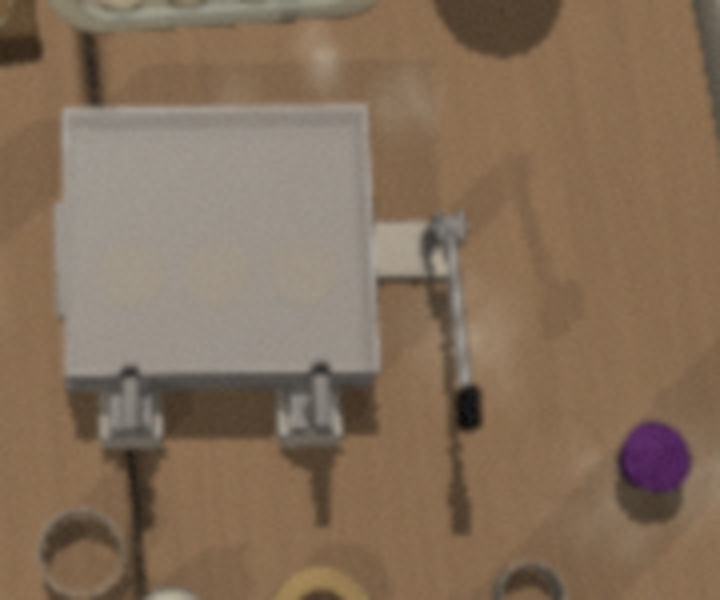

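The cover is shut: bar heights and positions match the start, and the lever is up. Now the latches.

```bash
cat > latch.py <<'E'
from h import *
import sys
def latch(cy):
    Y=YY+180; p=cw(-.139,cy,.2)
    fingers.open_jaws(); arm.goto(p,dn(Y)); p[2]=.119; arm.move_l(p,feed=.1); rep('at')
    fingers.close(f_grip=90); rep('grip')
    p[2]=.1125; arm.move_l(p,feed=.03); rep('half'); p[2]=.1062; arm.move_l(p,feed=.03); rep('down')
    for a in list(range(12,84,12))+[82,85]:
        arm.goto(p,dn(Y-a)); s=rep('turn %d Tz %.2f'%(a,st()['ft_torque'][2]))
        if np.linalg.norm(s['ft_force'])>70: print('STOP'); break
    p[2]=.1125; arm.move_l(p,feed=.03); rep('eased')
    fingers.open_jaws(); arm.sleep(.3); p[2]=.22; arm.move_l(p); rep('off')
latch(float(sys.argv[1]))
E
python3 latch.py .075
```

```text
at t53.3 [0.4962 0.1419 0.1196] [180.    0.  175.2] F [0.2 0.5 0.4] w0.999
grip t54.0 [0.4959 0.142  0.1193] [180.    0.  175.2] F [-0.5  0.7  2.4] w0.141
half t54.3 [0.496 0.142 0.113] [180.    0.  175.2] F [-2.5  0.2  7.1] w0.142
down t54.7 [0.496  0.142  0.1072] [1.800e+02 1.000e-01 1.752e+02] F [-2.8  0.2  9.5] w0.143
turn 12 Tz -0.05 t55.0 [0.496  0.142  0.1072] [1.800e+02 1.000e-01 1.632e+02] F [-2.8 -0.5 10.1] w0.144
turn 24 Tz 0.00 t55.3 [0.496  0.142  0.1072] [179.9   0.  151.2] F [-2.2 -0.1 10.4] w0.142
turn 36 Tz -0.04 t55.6 [0.496  0.1419 0.1072] [179.9   0.  139.2] F [-2.9 -0.1  9. ] w0.145
turn 48 Tz -0.04 t56.0 [0.496  0.142  0.1072] [179.9   0.  127.2] F [-3.  -0.1  9.6] w0.142
turn 60 Tz 0.01 t56.3 [0.496  0.142  0.1072] [179.9   0.  115.2] F [-2.2  0.5 10.1] w0.143
turn 72 Tz 0.04 t56.6 [0.4959 0.142  0.1072] [179.9  -0.  103.2] F [-2.3 -0.6  9.8] w0.138
turn 82 Tz -0.03 t56.9 [0.496  0.142  0.1072] [179.9  -0.   93.2] F [-3.3 -0.4  9.7] w0.141
turn 85 Tz 0.52 t57.1 [0.496  0.1421 0.1072] [179.9  -0.   90.3] F [-3.1  0.5 10.4] w0.145
eased t57.5 [0.4959 0.142  0.1133] [179.9  -0.   90.3] F [-2.6  0.1  7.1] w0.140
off t59.4 [0.4954 0.1418 0.2191] [-179.9    0.    90.2] F [0.2 1.3 0.5] w0.994
```

```bash
python3 latch.py -.075
python3 - <<'E'
from h import *
arm.goto([.35,-.35,.35],dn(YX)); rep()
im,d=snapshot('top'); save('t5.png',im[140:290,250:430],4); P=cloud('top',d); a=im
Z=P[...,2]; box=(P[...,0]>.4)&(P[...,0]<.85)&(P[...,1]>-.18)&(P[...,1]<.2)
m=(Z>.095)&(Z<.135)&box
n,l,s,c=cv2.connectedComponentsWithStats(m.astype(np.uint8))
for i in range(1,n):
    if s[i,4]>8: print(s[i],np.round(np.median(P[l==i],0),3),cv2.minAreaRect((P[l==i][:,:2]*1000).astype(np.float32)))
im,d=snapshot('side'); save('s5.png',im[170:280,200:350],5)
E
```

```text
at t62.1 [ 0.4836 -0.0076  0.1196] [1.800e+02 1.000e-01 1.752e+02] F [ 0.4  0.4 -0. ] w0.999
grip t62.8 [ 0.4833 -0.0076  0.1193] [180.    0.  175.2] F [-1.4  1.2  2.6] w0.144
half t63.1 [ 0.4834 -0.0076  0.113 ] [180.    0.  175.2] F [-2.4  0.3  6.8] w0.138
down t63.5 [ 0.4835 -0.0076  0.1072] [1.800e+02 1.000e-01 1.752e+02] F [-1.9  0.6 10. ] w0.143
turn 12 Tz -0.06 t63.8 [ 0.4835 -0.0075  0.1072] [1.800e+02 1.000e-01 1.632e+02] F [-2.9  0.7 10.5] w0.142
turn 24 Tz -0.03 t64.1 [ 0.4835 -0.0075  0.1072] [1.800e+02 1.000e-01 1.512e+02] F [-2.5  0.8 10.3] w0.141
turn 36 Tz -0.00 t64.4 [ 0.4835 -0.0075  0.1072] [179.9   0.  139.2] F [-2.5  1.1  9.5] w0.143
turn 48 Tz -0.06 t64.8 [ 0.4835 -0.0075  0.1072] [179.9   0.  127.2] F [-2.   1.4  9.7] w0.142
turn 60 Tz -0.03 t65.1 [ 0.4835 -0.0074  0.1072] [179.9   0.  115.2] F [-2.   0.3 10. ] w0.141
turn 72 Tz 0.01 t65.4 [ 0.4835 -0.0074  0.1072] [179.9  -0.  103.2] F [-1.7  0.9  9.8] w0.142
turn 82 Tz -0.01 t65.7 [ 0.4836 -0.0074  0.1072] [179.9  -0.   93.2] F [-2.8  0.6  9.1] w0.141
turn 85 Tz 0.50 t65.9 [ 0.4836 -0.0074  0.1072] [179.9  -0.   90.3] F [-2.2  0.9  9.6] w0.142
eased t66.3 [ 0.4835 -0.0074  0.1133] [179.9  -0.   90.3] F [-0.9  1.1  7.2] w0.143
off t68.2 [ 0.4828 -0.0076  0.2191] [-179.9   -0.    90.2] F [ 0.9  0.7 -0.1] w1.002
 t69.6 [ 0.3504 -0.3494  0.3495] [-180.    -0.    85.3] F [ 0.3 -0.2 -0.5] w1.004
[363 213   8  35 132] [ 0.475 -0.123  0.109] ((501.0091552734375, -125.9525146484375), (16.30691909790039, 113.23723602294922), 83.47857666015625)
[275 237  16   7  80] [0.494 0.141 0.11 ] ((495.4396667480469, 140.62326049804688), (14.186555862426758, 49.04704666137695), 2.5103859901428223)
[322 236  17   7  81] [ 0.482 -0.008  0.11 ] ((483.09027099609375, -8.145647048950195), (14.017916679382324, 50.83108901977539), 1.4919216632843018)
```

View pics/t5.png

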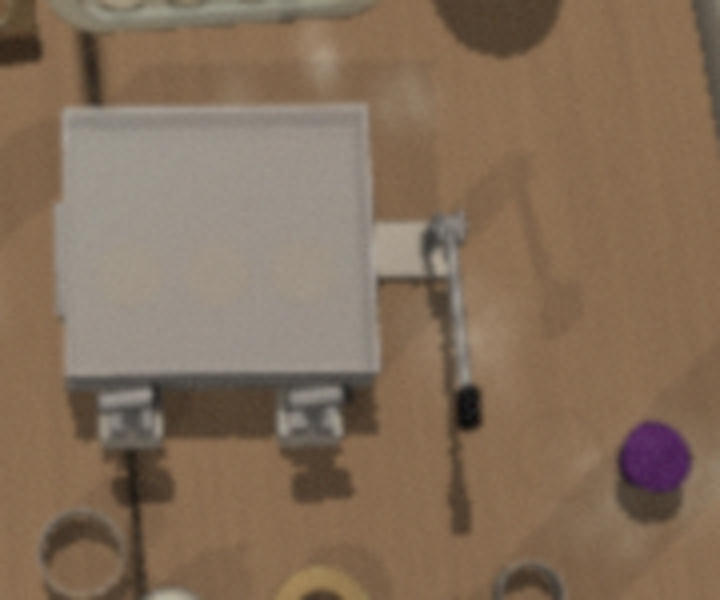

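View pics/s5.png

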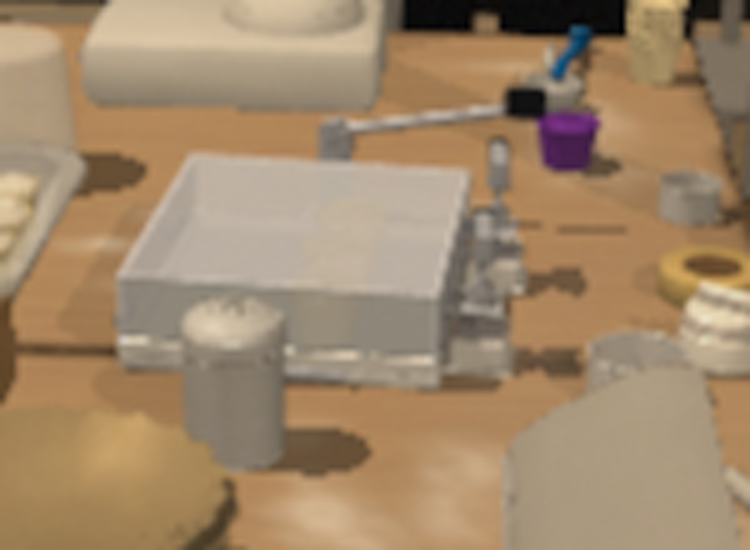

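Both bars now lie across (crop (128,398), (312,398)) at 110 mm, 5–6 mm down, and the cups show in a row under the shut cover. Handing in.

```bash
python3 -c "
from h import *
print(workorder.close_job()); rep()"
```

```text
the job is handed in; nothing more can be done
None
the job is handed in; nothing more can be done
```

The three loose cream cups are packed in the carrier, the cover is shut, both latches are locked and the job is handed in. It took about 70 s of the 210 s; I got no verdict back.

- **Cups:** All three stand in a row on the tray floor. Their tops measured 56–58 mm before closing, where 56 mm is right for a cup on the floor. They still show in a row through the shut cover. The fourth cup wasn't on the worktop; the other cream-topped object is an 85 mm jar.
- **Cover and lever:** The lever's push down ended at a peak of about 65 N on the wrist, because I pressed past its stop; the limit is 120 N. I raised it over about 6 s. Afterwards the bars and paddle measured within about 2 mm of where they were at the start. The last part of the raise showed no clear end-stop force, so the measured heights are the evidence that the lever is fully up.
- **Latches:** Both reached the stop, with the turning torque rising to about 0.5 N m. After letting go, both bars lie across the carrier, at 110 mm instead of 115–116 mm, so they are caught about 5 mm down.
- **Other things:** The black and purple look-alikes and the ring were left alone. The ring and the purple cup look unmoved in the last picture. The black cup is outside that picture.

The gripper is clear of everything. No grip slipped and no cup was knocked, and no check failed.

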